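Push the vial rack home and press the guarded start paddle

TASK

Start the vial shaker with your fingertips, picking nothing up: push the vial rack by its upright front plate until it is fully home against the end stop, then reach down through the guard window over the broad flat paddle and press that paddle all the way down. Do not touch either guard frame, and leave the lever with the round ball knob alone. Keep the vials upright in the rack, and leave the other things on the bench where they are.

Things in the scene. Friction and masses are not known exactly. Their poses are not given: they have to be found in the camera images.
- shaker: flatbed shaker, fixed, white box 270 x 150 mm with an aluminium deck 45 mm above the table, turned up to 0.25 rad about the vertical. Origin on the table under its centre; its x is the direction in which the rack is pushed (away from the robot), y to the left, z up. On the deck two steel rails along x, 14 mm high, 92 mm apart inside, and a cross bar 30 mm high at the far end, the end stop, whose near face is at x = +100 mm
- home (a point): point fixed on the shaker's deck (45 mm above the table); axes as the shaker's. The rack is fully home, against the end stop, when rack_mid is here
- rack_mid (a point): centre of the underside of the loose white plastic vial rack, which lies on the deck between the rails; 130 mm long (x), 86 mm wide (y), 0.25 to 0.5 kg; it starts 50 to 80 mm short of home. Axes along the shaker's. It carries vials in a 28 mm high block over its far half
- rack_plate (a point): centre of the near face (towards the robot) of the upright push plate at the near end of the rack, 80 mm above the table. The plate is 72 mm wide, 8 mm thick and its upper edge is 97 mm above the table; the rails beside it reach 59 mm. The nearest vials stand 50 mm beyond it. This point is 65 mm behind rack_mid along x; it lies 30 mm behind the shaker's origin along x when the rack is home
- start_guard: the guard of the start box: a bare steel frame around a rectangular window, open to the top: outside 124 mm along x by 112 mm along y, top face 115 mm above the table, 6 mm thick; window 88 mm along x by 76 mm along y; corner posts and a side bar half-way up close the sides. It must not be touched. Its origin lies on the table under the centre of the window
- stop_guard: the guard of the stop box, the same size and look as the other: a bare steel frame around a rectangular window, open to the top: outside 124 mm along x by 112 mm along y, top face 115 mm above the table, 6 mm thick; window 88 mm along x by 76 mm along y; corner posts and a side bar half-way up close the sides. It must not be touched. Its origin lies on the table under the centre of the window
- start_window (a point): centre of the start guard's window, on its top face, 115 mm above the table; the start box is a fixed dark grey box 128 x 116 x 50 mm with a steel guard above it; it stands beside the shaker, left or right of it (this varies), x and y parallel to the shaker's. Axes as the shaker's
- stop_window (a point): centre of the stop guard's window, 115 mm above the table; the stop box is a fixed dark grey box 128 x 116 x 50 mm with a steel guard above it; it stands beside the shaker, left or right of it (this varies), x and y parallel to the shaker's. Axes as the shaker's
- start_arm (a joint): angle of the start paddle, rad: 0 raised, 0.40 fully down on its stop. It starts at 0 to 0.05, moves with about 3 N on the middle of its pad, and stays where it is left
- start_press (a point): middle of the top face of the start paddle's pad, a broad flat rectangular plate 36 mm (x) by 42 mm (y), 6 mm thick, bare aluminium, under the start window. Its hinge lies 58 mm beyond it (+x), 92 mm above the table, axis along y. Raised, this point is about 107 mm above the table, 7 mm on the robot's side of the window's centre; fully down, about 83 mm above the table, same side
- stop_arm (a joint): angle of the stop lever, rad, 0 raised to 0.40 down; a light lever that stays where it is left. It starts at 0 to 0.05 and is not to be moved
- stop_press (a point): top of the round ball knob (20 mm) on the thin round rod of the stop lever, under the stop window; not to be pressed
- vial0: capped amber vial, 24 mm across, 50 mm tall, 30 g, standing loose 22 mm deep in a hole of the rack; it rides along; origin at the centre of its underside
- vial1: capped amber vial, 24 mm across, 50 mm tall, 30 g, standing loose 22 mm deep in a hole of the rack; it rides along; origin at the centre of its underside
- vial2: capped amber vial, 24 mm across, 50 mm tall, 30 g, standing loose 22 mm deep in a hole of the rack; it rides along; origin at the centre of its underside
- beaker: open glass cup, 76 mm across, 90 mm tall; bystander, to be left where it stands; origin at the centre of its underside
- jar: amber jar 60 mm across, 75 mm tall; bystander, to be left where it stands; origin at the centre of its underside
- spatula: spatula, 200 mm long, lying on the table; bystander, to be left where it lies; origin near its middle
- tipbox: closed blue box with a pale lid, 115 x 80 x 50 mm; bystander, to be left where it stands; origin at the centre of its underside
- bottle: white bottle 64 mm across, 150 mm tall, standing behind the shaker's end stop; bystander, to be left where it stands; origin at the centre of its underside
- sparevial: spare capped vial, 24 mm across, 50 mm tall, standing on the table between the rack's near end and the left box; bystander, to be left where it stands; origin at the centre of its underside

How it is judged:
By the outcome, as a careful person would: the job done as asked, in the order asked, and still so for the second after the job is handed in, with the robot touching nothing.
It also fails if it takes over 40 s, if anything falls off the work surface, if the arm or the gripper's body presses on something with over 40 N, if the wrist force passes 120 N, or if a joint passes its speed limit or range.

ROBOT

A 6-joint arm with a two-finger parallel gripper is mounted at the origin on the work surface. World frame = base frame: x ahead of the robot, y to its left, z up, the work surface at z = 0. Lengths are in mm, angles in rad, forces in N, time in s.
With the tool pointing down it reaches from about 400 to 825 mm from the base axis. Payload 7 kg.
Tool frame: the origin (TCP) lies midway between the tips of the shut fingers; the grasp point (between the pads) lies 19 mm behind it (r.hold_point_z is the distance from the TCP to the grasp point, in mm); x points along the fingers, z is the direction in which the jaws open and shut, and the axes are right-handed (so a half turn about x gives the same grasp; the last joint's range is limited). The gripper opens to 85 mm and grips with 20 to 120 N. Pads are 22 mm wide; open, the fingers measure 114 mm over their backs; the gripper's body (76 mm by 85 mm) begins 54 mm behind the grasp point. The pads swing forward as they close: fully open they stand 13 mm farther back than shut.
Start: joints at [-0.842, 0.359, 0.012, 0, -1.224, -0.288], TCP at [287.969, -610.466, 231.302] pointing down, gripper open.
Joint ranges: [-3.07, 3.07], [-1.43, 2.12], [-1.02, 1.25], [-3.03, 1.67], [-3.05, -0], [-3.03, 3.03]. Speed limits (rad/s): [2.39, 2.39, 3.01, 3.14, 3.14, 3.14].

INTERFACE

Orientations are given as a unit quaternion [w, x, y, z].
In Python, from station import r gives the robot as it stands.
- The arm moves only by the tool carry_out, never from a script. Its argument "plan" is text: rows parted by semicolons, each of 6 numbers parted by spaces: the shift along the tool's x, y, z in m, then the turn, a rotation vector about the tool's x, y, z in rad. A call has exactly 10 rows; each row shifts and turns the pose as measured when the row begins, along the tool's axes as they then stand; what a row does not reach is not made up. A row lasts 1/12 s, in which the tool goes at most 41.7 mm and 7.16 degrees, less where a joint would pass 70% of its speed; a pose out of reach is approached as far as the arm can. A call with a gripper value outside its range is refused whole. "grip" is the gripper command: -1 is fully open, 1 is shut, values between are in proportion, set as the call begins (left out, the last holds). The fingers move at their own pace and stop on an object; "squeeze" is the grip in N (left out, the last holds). Time passes only in rows, so rows that do not move let the fingers close, or fill a call up. It gives the time, the measured TCP pose, the force and the opening at its end, in the units of the state.
- r.sense(): the state, without advancing time (a new reading comes with each control period).
- r.read_camera(name): name is "side" or "top"; returns a dict with "frame" (420x560x3 uint8, red, green, blue), "fx", "fy", "cx", "cy" (pixels), "pose" (4x4, takes a point from camera to world coordinates). Camera axes: x right, y up, looking along -z (the intrinsics and any distortion apply to the point x, -y, -z); pixel columns grow to the right and rows downward; lengths in mm; the calibration is good to about 2 mm. A picture is of the moment at which its call begins. There is no depth.
- r.finish_job(): hands the job in, once; it reports no verdict.
The state is a dict: "clock": time; "qpos": joint angles; "dq": joint speeds; "tau": joint torques, N m; "tcp_pos": TCP position; "orientation": TCP orientation; "contact_force": force on the tool from outside, world axes, zero at the start; "ft_torque": the same for the moment, N m; "width": opening from 0.0 (shut) to 1.0 (fully open).
Only numpy, scipy, OpenCV 4.12 (cv2) and the standard library are available. Lean on these libraries where they do the work, as an engineer would, in place of code of your own. Each camera call takes 0.05 s, during which the arm holds its last target.

## Working session

There is one attempt and no reset: what is moved stays moved. The work goes in short steps, Python scripts to look and compute and a tool call to move; the robot and the scene stay as the last step left them, time stands still between calls to the robot, and variables do not carry over. Pictures are saved under pics/ and viewed, and the job is handed in when it is done.

Besides the shell and the picture viewer there is one more tool, called after "Call:" as name(argument=value, ...), one argument or row to a line, values as JSON. carry_out: Moves the arm, as the interface text tells. Its arguments: {"type":"object","properties":{"plan":{"type":"string"},"grip":{"type":"number"},"squeeze":{"type":"number"}},"required":["plan"]}

```bash
mkdir -p pics; ls
python3 - <<'E'
from station import r
import cv2
print(r.sense())
for n in("top","side"):
    c=r.read_camera(n); print(n,{k:v for k,v in c.items() if k!="frame"})
    cv2.imwrite(f"pics/{n}0.png",cv2.cvtColor(c["frame"],cv2.COLOR_RGB2BGR))
E
```

```text
pics
{'clock': 0.0, 'qpos': array([-8.41898726e-01,  3.59392564e-01,  1.10436581e-02, -3.34704570e-04,
       -1.22409659e+00, -2.88103756e-01]), 'dq': array([-0.00068553, -0.00237866,  0.00089031,  0.00027582, -0.00030602,
        0.00072216]), 'tau': array([ 1.30870321e-03, -5.83323026e+01,  2.93421346e+01,  6.93702176e+00,
       -6.09046983e-03,  3.73502087e-05]), 'tcp_pos': array([ 287.75781023, -610.05183014,  230.35617691]), 'orientation': array([ 0.37889722, -0.59666162,  0.37836438,  0.59772251]), 'contact_force': array([-0.51312093, -0.42912473, -0.0306183 ]), 'ft_torque': array([-0.00208353, -0.02006156,  0.02160639]), 'width': 0.9986418837464169}
top {'fx': 481.9031105005504, 'fy': 481.9031105005504, 'cx': 280.3748431430458, 'cy': 217.531228222535, 'pose': array([[-1.86149713e-02,  9.80959911e-01, -1.93316156e-01,
         3.76589889e+02],
       [-9.99761791e-01, -1.60589391e-02,  1.47807699e-02,
         2.74316524e+01],
       [ 1.13948904e-02,  1.93545250e-01,  9.81025174e-01,
         1.12903814e+03],
       [ 0.00000000e+00,  0.00000000e+00,  0.00000000e+00,
         1.00000000e+00]])}
side {'fx': 472.62819554920003, 'fy': 472.62819554920003, 'cx': 278.48606455704436, 'cy': 205.97856222377592, 'pose': array([[-8.91563967e-01,  2.61203394e-01, -3.69981729e-01,
         2.41161086e+02],
       [-4.52679586e-01, -5.39139080e-01,  7.10218449e-01,
         6.98345065e+02],
       [-1.39601390e-02,  8.00688353e-01,  5.98918421e-01,
         6.76873190e+02],
       [ 0.00000000e+00,  0.00000000e+00,  0.00000000e+00,
         1.00000000e+00]])}
```

View pics/top0.png

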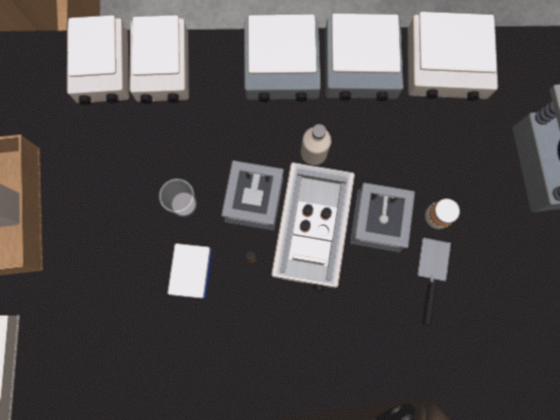

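View pics/side0.png

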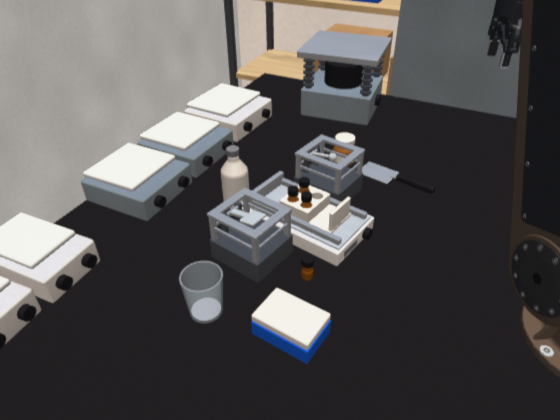

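The start box, with the flat paddle, is on the left at about (253,195) in the top view. The stop box, with the ball knob, is on the right at about (385,217). The rack plate is near (311,250). I'll zoom in on the top view.

```bash
cat > h.py <<'E'
import numpy as np,cv2
def ray(c,u,v):
    d=np.array([(u-c["cx"])/c["fx"],-(v-c["cy"])/c["fy"],-1.0]); P=np.array(c["pose"])
    return P[:3,3],P[:3,:3]@d
def onz(c,u,v,z):
    o,d=ray(c,u,v); return o+d*(z-o[2])/d[2]
def proj(c,p):
    P=np.array(c["pose"]); q=P[:3,:3].T@(np.asarray(p)-P[:3,3])
    return np.array([c["cx"]+c["fx"]*q[0]/-q[2],c["cy"]-c["fy"]*q[1]/-q[2]])
def crop(c,u0,v0,u1,v1,k,fn):
    im=cv2.cvtColor(c["frame"],cv2.COLOR_RGB2BGR)[v0:v1,u0:u1]
    im=cv2.resize(im,None,fx=k,fy=k,interpolation=cv2.INTER_CUBIC)
    for u in range((u0+9)//10*10,u1,10):
        cv2.line(im,((u-u0)*k,0),((u-u0)*k,6 if u%50 else 14),(0,255,255),1)
        if u%20==0: cv2.putText(im,str(u),((u-u0)*k,24),0,.35,(0,255,255),1)
    for v in range((v0+9)//10*10,v1,10):
        cv2.line(im,(0,(v-v0)*k),(6,(v-v0)*k),(0,255,255),1)
        if v%20==0: cv2.putText(im,str(v),(8,(v-v0)*k),0,.35,(0,255,255),1)
    cv2.imwrite(fn,im)
E
python3 - <<'E'
from station import r
from h import *
import pickle
c=r.read_camera("top"); crop(c,215,150,355,290,4,"pics/t1.png")
s=r.read_camera("side"); crop(s,200,130,380,270,4,"pics/s1.png")
pickle.dump((c,s),open("c0.pkl","wb"))
E
```

```text
(no output)
```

View pics/t1.png

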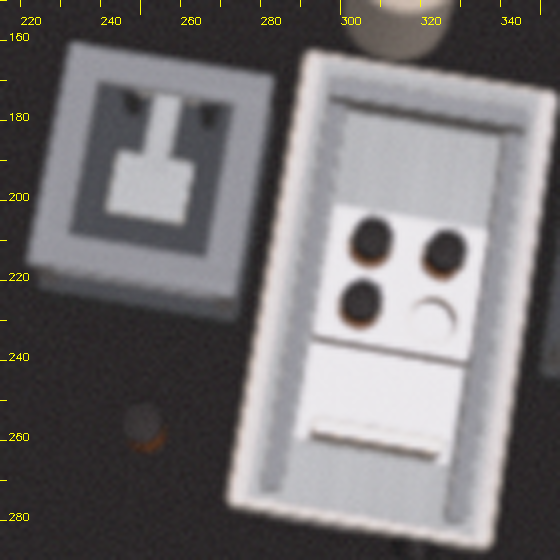

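View pics/s1.png

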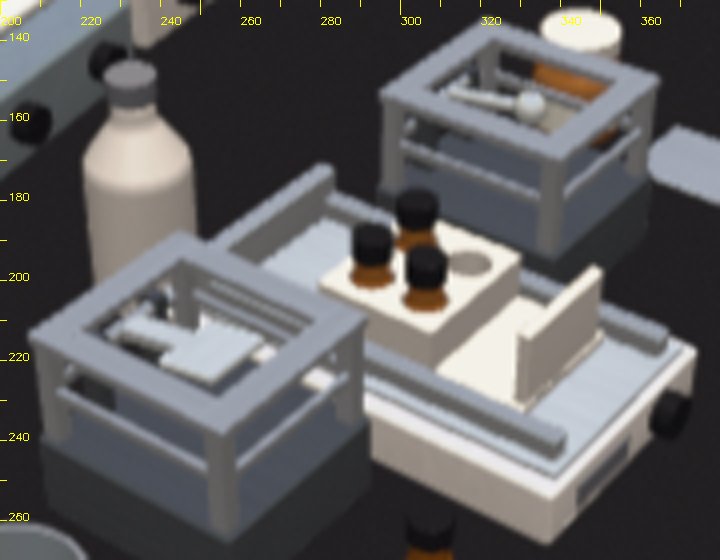

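Run:
```python
from h import *
import pickle
c,s=pickle.load(open("c0.pkl","rb"))
T=lambda x,y:(215+(x+.5)/4-.5,150+(y+.5)/4-.5)
S=lambda x,y:(200+(x+.5)/4-.5,130+(y+.5)/4-.5)
def q(n,c,pts,z):
    p=np.array([onz(c,*a,z) for a in pts])[:,:2]
    print(n,p.round(1).tolist(),"mean",p.mean(0).round(1),"sides",np.linalg.norm(np.roll(p,-1,0)-p,axis=1).round(1))
    d=np.roll(p,-1,0)-p; print("  ang",(np.arctan2(d[:,1],d[:,0])%(np.pi/2)).round(3))
q("guard top",c,[T(70,41),T(273,74),T(238,296),T(27,262)],115)
q("guard side",s,[S(182,231),S(367,317),S(220,435),S(30,337)],115)
q("window top",c,[T(100,82),T(233,104),T(206,256),T(70,233)],115)
q("paddle top",c,[T(116,150),T(196,164),T(185,224),T(106,209)],106)
q("box",c,[T(305,49),T(556,92),T(492,545),T(228,505)],45)
q("plate edge near top",c,[T(311,433),T(437,456)],97)
q("plate side top edge near",s,[S(601,270),S(526,334)],97)
q("endstop near top",c,[T(330,97),T(524,130)],75)
q("rackblock",c,[T(335,203),T(489,228),T(467,361),T(316,336)],84)
```

```text
guard top [[707.1, 115.6], [686.6, 4.6], [563.3, 25.8], [583.7, 138.5]] mean [635.2  71.1] sides [112.9 125.  114.6 125.4]
  ang [1.388 1.401 1.392 1.387]
guard side [[680.8, 4.5], [561.1, 29.5], [582.8, 138.8], [701.8, 115.6]] mean [631.6  72.1] sides [122.3 111.4 121.2 113.1]
  ang [1.365 1.375 1.378 1.384]
window top [[683.4, 99.2], [669.9, 26.8], [585.5, 42.6], [599.3, 115.5]] mean [634.5  71. ] sides [73.7 85.9 74.2 85.7]
  ang [1.386 1.386 1.384 1.379]
paddle top [[647.3, 91.2], [638.8, 47.5], [605.3, 53.9], [614.3, 96.8]] mean [626.4  72.4] sides [44.5 34.1 43.8 33.5]
  ang [1.377 1.383 1.363 1.404]
box [[722.9, -16.0], [694.5, -162.3], [432.5, -113.9], [457.4, 33.2]] mean [576.8 -64.8] sides [149.  266.4 149.1 270. ]
  ang [1.379 1.388 1.403 1.388]
plate edge near top [[491.2, -12.2], [477.7, -79.5]] mean [484.4 -45.9] sides [68.6 68.6]
  ang [1.372 1.372]
plate side top edge near [[478.8, -82.1], [493.7, -14.0]] mean [486.2 -48. ] sides [69.7 69.7]
  ang [1.357 1.357]
endstop near top [[684.7, -28.4], [663.6, -137.8]] mean [674.2 -83.1] sides [111.5 111.5]
  ang [1.381 1.381]
rackblock [[620.8, -29.1], [605.2, -114.4], [530.8, -99.2], [546.0, -16.7]] mean [575.7 -64.9] sides [86.7 76.  83.9 75.8]
  ang [1.39  1.37  1.388 1.407]
```

```bash
cat >> h.py <<'E'
from scipy.spatial.transform import Rotation as R
YAW=-0.186
XS=np.array([np.cos(YAW),np.sin(YAW),0]);YS=np.array([-np.sin(YAW),np.cos(YAW),0])
def st(r):
    s=r.sense(); q=s["orientation"]; return s,np.array(s["tcp_pos"]),R.from_quat([q[1],q[2],q[3],q[0]])
def goal():  # tool x down, jaw z along shaker y
    opts=[]
    for sg in(1,-1):
        x=np.array([0,0,-1.]);z=sg*YS;y=np.cross(z,x); opts.append(R.from_matrix(np.c_[x,y,z]))
    return opts
def go(r,target):
    s,p,o=st(r); d=np.array(target)-p
    print("t",s["clock"],"tcp",p.round(1),"F",np.round(s["contact_force"],1),"w",s["width"])
    print("tool shift mm",o.inv().apply(d).round(1),"len",np.linalg.norm(d).round(1))
    for g in goal(): print("rotvec",(o.inv()*g).as_rotvec().round(4), "shift in goal axes",g.inv().apply(d).round(1))
E
python3 - <<'E'
from station import r
from h import *
go(r,[445,-40,231]); s,p,o=st(r); print(o.as_matrix().round(3),s["qpos"])
E
```

```text
t 0.2 tcp [ 287.8 -610.2  230.7] F [-0.1  0.5  0.2] w 1.0030875202233285
tool shift mm [ 1.000e-01 -3.854e+02  4.487e+02] len 591.5
rotvec [ 6.267e-01  1.000e-03 -5.000e-04] shift in goal axes [-3.000e-01 -4.900e+01  5.895e+02]
rotvec [-2.5149e+00  6.0000e-04  1.3000e-03] shift in goal axes [-3.000e-01  4.900e+01 -5.895e+02]
[[-0.001 -0.904 -0.427]
 [ 0.001 -0.427  0.904]
 [-1.     0.     0.001]] [-8.41936474e-01  3.59158708e-01  1.13808683e-02 -1.84267029e-04
 -1.22409998e+00 -2.88065986e-01]
```

Call:
carry_out(
  plan="0 -0.025 0.029 0.105 0 0; 0 -0.022 0.031 0.105 0 0; 0 -0.018 0.033 0.105 0 0; 0 -0.015 0.035 0.105 0 0; 0 -0.011 0.036 0.105 0 0; 0 -0.007 0.037 0.102 0 0; 0 -0.003 0.038 0 0 0; 0 -0.003 0.038 0 0 0; 0 -0.003 0.038 0 0 0; 0 -0.003 0.038 0 0 0",
  grip=1,
  squeeze=20,
)

```text
clock: 1.03
tcp_pos: [394.5, -237.0, 226.1]
orientation: [0.553, -0.438, 0.554, 0.442]
contact_force: [0.5, 1.1, -0.5]
width: 0.001
```

Run:
```python
from station import r
from h import *
go(r,[445,-40,150])
```

```text
t 1.0333 tcp [ 394.5 -237.   226.1] F [ 0.5  1.1 -0.5] w 0.0010548917141243112
tool shift mm [ 76.7  -5.2 203.1] len 217.1
rotvec [-0.0416  0.0033 -0.006 ] shift in goal axes [ 76.1 -13.2 203. ]
rotvec [ 3.1    -0.0093 -0.0051] shift in goal axes [  76.1   13.2 -203. ]
```

Call:
carry_out(
  plan="0 -0.001 0.034 -0.02 0 0; 0 -0.001 0.034 -0.02 0 0; 0.005 -0.002 0.034 0 0 0; 0.012 -0.002 0.034 0 0 0; 0.015 -0.002 0.034 0 0 0; 0.015 -0.002 0.015 0 0 0; 0.015 -0.001 0.005 0 0 0; 0.008 0 0 0 0 0; 0 0 0 0 0 0; 0 0 0 0 0 0",
)

```text
clock: 1.87
tcp_pos: [445.0, -36.2, 157.3]
orientation: [0.544, -0.453, 0.54, 0.455]
contact_force: [-1.1, 0.2, 0.9]
width: 0.0
```

Run:
```python
from station import r
from h import *
go(r,[446,-39.6,74])
c=r.read_camera("top"); crop(c,215,150,355,290,4,"pics/t2.png")
s=r.read_camera("side"); crop(s,200,90,400,270,4,"pics/s2.png")
```

```text
t 1.8667 tcp [445.  -36.2 157.3] F [-1.1  0.2  0.9] w 0.0003176680933967263
tool shift mm [83.3 -1.3 -3.7] len 83.4
rotvec [0.0101 0.0066 0.0024] shift in goal axes [83.3 -1.6 -3.1]
rotvec [-3.1315 -0.0038  0.0104] shift in goal axes [83.3  1.6  3.1]
```

View pics/s2.png

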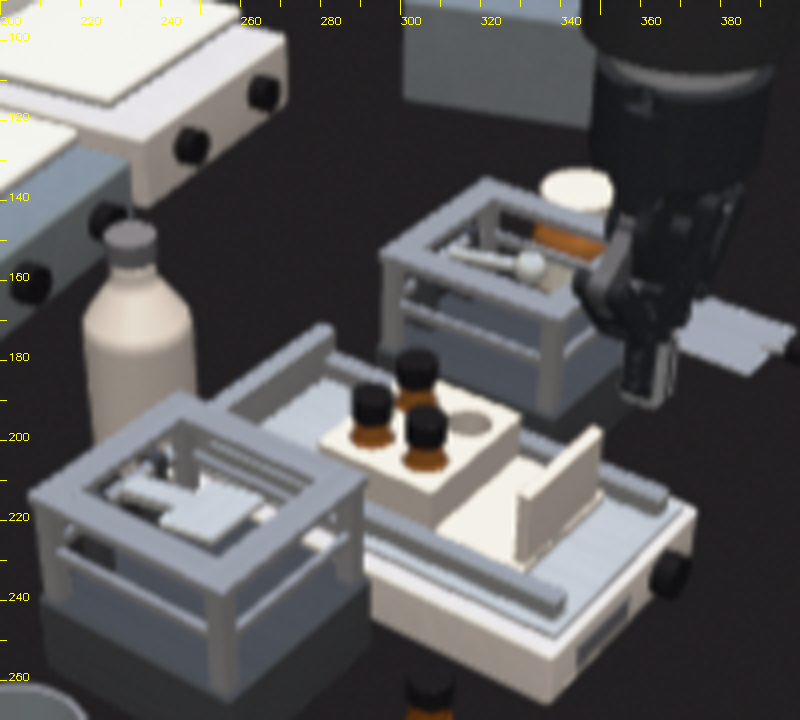

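The side view shows the shut fingertips around (360,190), clear of the plate, whose top edge runs from (331,213) to (350,197). I'll lower the tool and start the push.

Call:
carry_out(
  plan="0.015 0 -0.002 0.01 0.007 0.002; 0.02 0 -0.001 0 0 0; 0.02 0 0 0 0 0; 0.015 0 0 0 0 0; 0.008 0 0 0 0 0; 0.004 0 0 0 0 0; 0 0 0 0 0 0; 0 -0.008 0 0 0 0; 0 -0.008 0 0 0 0; 0 0 0 0 0 0",
)

```text
clock: 2.8
tcp_pos: [468.6, -46.6, 82.3]
orientation: [0.552, -0.452, 0.541, 0.446]
contact_force: [0.3, 0.5, -0.4]
width: -0.0
```

Run:
```python
from station import r
from h import *
go(r,[536.5,-57.2,74])
s=r.read_camera("side"); crop(s,200,90,400,270,4,"pics/s3.png")
print(proj(s,st(r)[1]))
```

```text
t 2.8 tcp [468.6 -46.6  82.3] F [ 0.3  0.5 -0.4] w -2.911729324935721e-05
tool shift mm [  9.5 -68.5   2.7] len 69.2
rotvec [-0.0084  0.0064  0.0171] shift in goal axes [  8.3 -68.7   2.2]
rotvec [ 3.1331  0.0268 -0.0101] shift in goal axes [ 8.3 68.7 -2.2]
[348.35597219 213.38153884]
```

View pics/s3.png

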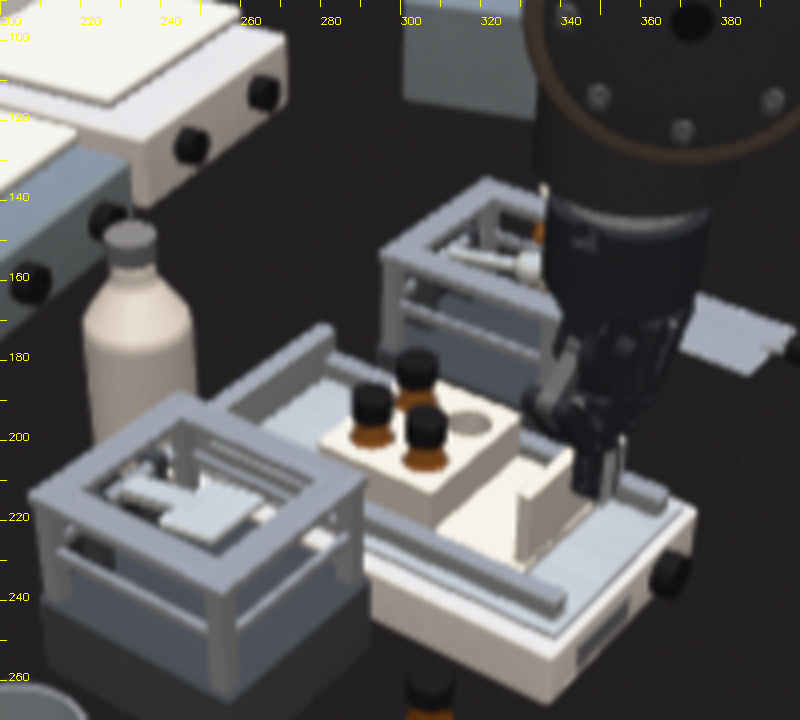

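Call:
carry_out(
  plan="0.006 0 0.001 0 0.006 0.017; 0.004 0 0.001 0 0 0; 0 -0.005 0 0 0 0; 0 -0.008 0 0 0 0; 0 -0.008 0 0 0 0; 0 -0.008 0 0 0 0; 0 -0.008 0 0 0 0; 0 -0.008 0 0 0 0; 0 -0.008 0 0 0 0; 0 0 0 0 0 0",
)

```text
clock: 3.68
tcp_pos: [510.2, -56.2, 68.3]
orientation: [0.538, -0.442, 0.555, 0.455]
contact_force: [1.2, -0.3, -0.2]
width: -0.001
```

Run:
```python
from station import r
from h import *
go(r,[536.5,-57.2,74])
```

```text
t 3.6833 tcp [510.2 -56.2  68.3] F [ 1.2 -0.3 -0.2] w -0.0006823540130904643
tool shift mm [ -6.5 -25.8   4.1] len 27.0
rotvec [-0.0105 -0.007  -0.0284] shift in goal axes [ -5.7 -26.1   3.9]
rotvec [ 3.1307 -0.0445  0.0109] shift in goal axes [-5.7 26.1 -3.9]
```

Call:
carry_out(
  plan="-0.004 -0.004 0.002 -0.005 -0.004 -0.02; -0.001 -0.005 0.001 0 0 0; 0 -0.005 0 0 0 0; 0 -0.005 0 0 0 0; 0 -0.003 0 0 0 0; 0 -0.003 0 0 0 0; 0 -0.003 0 0 0 0; 0 -0.003 0 0 0 0; 0 0 0 0 0 0; 0 0 0 0 0 0",
)

```text
clock: 4.52
tcp_pos: [534.9, -60.2, 69.9]
orientation: [0.539, -0.444, 0.553, 0.454]
contact_force: [-3.1, 1.4, 0.5]
width: -0.002
```

Run:
```python
from station import r
from h import *
go(r,[536.5,-57.2,74])
c=r.read_camera("top"); crop(c,215,150,355,290,4,"pics/t4.png")
s=r.read_camera("side"); crop(s,200,90,400,270,4,"pics/s4.png")
```

```text
t 4.5167 tcp [534.9 -60.2  69.9] F [-3.1  1.4  0.5] w -0.0019554623264283586
tool shift mm [-4.2 -0.9  3.2] len 5.4
rotvec [-0.0075 -0.0071 -0.0242] shift in goal axes [-4.1 -1.   3.3]
rotvec [ 3.1338 -0.0379  0.0111] shift in goal axes [-4.1  1.  -3.3]
```

View pics/s4.png

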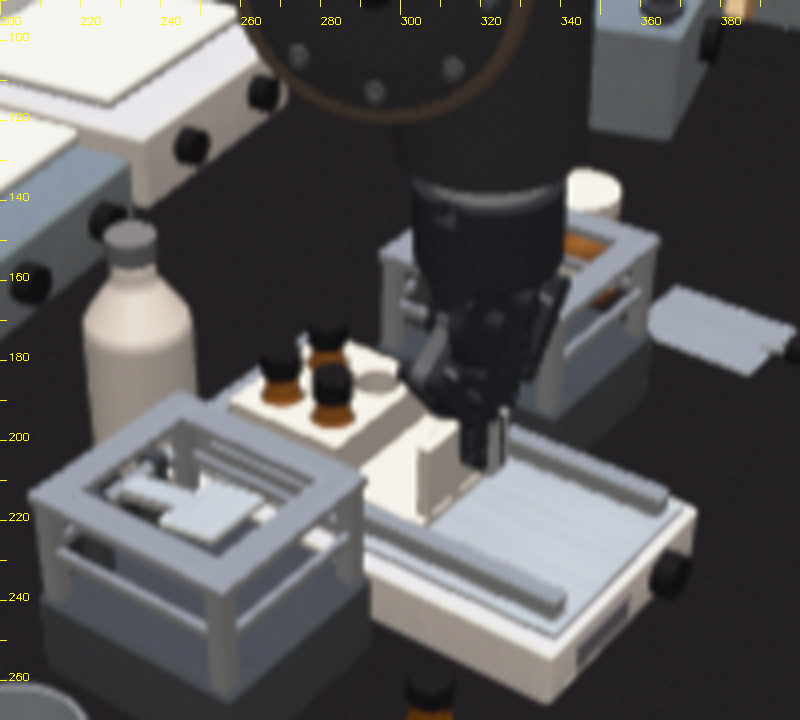

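View pics/t4.png

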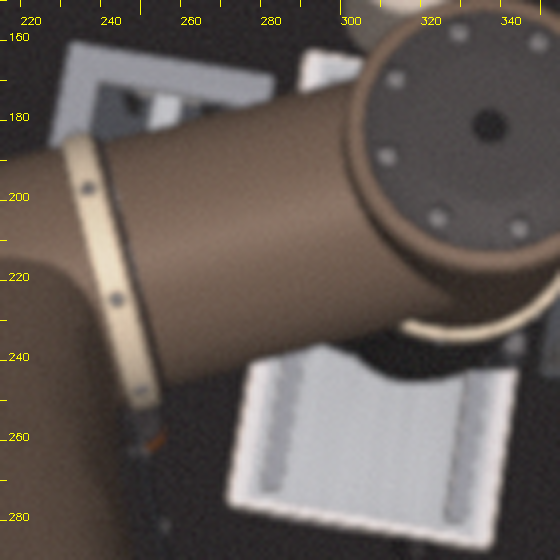

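The rack is nearly at the stop, with its block up close to the cross bar. I'll push on in small steps until the force shows contact.

Call:
carry_out(
  plan="-0.002 -0.002 0.002 0 0 -0.015; 0 -0.003 0 0 0 0; 0 -0.003 0 0 0 0; 0 -0.003 0 0 0 0; 0 -0.003 0 0 0 0; 0 -0.003 0 0 0 0; 0 -0.003 0 0 0 0; 0 -0.003 0 0 0 0; 0 -0.003 0 0 0 0; 0 -0.003 0 0 0 0",
)

```text
clock: 5.45
tcp_pos: [534.1, -61.2, 69.3]
orientation: [0.531, -0.435, 0.564, 0.46]
contact_force: [-16.4, 9.2, 12.6]
width: 0.001
```

Run:
```python
from station import r
from h import *
go(r,[536.5,-57.2,74])
```

```text
t 5.45 tcp [534.1 -61.2  69.3] F [-16.4   9.2  12.6] w 0.0008146617547323973
tool shift mm [-4.9 -1.3  4.3] len 6.7
rotvec [-0.0141 -0.0143 -0.0568] shift in goal axes [-4.7 -1.7  4.4]
rotvec [ 3.1262 -0.0888  0.0223] shift in goal axes [-4.7  1.7 -4.4]
```

Position has stalled and the force is rising (about 19 N), so the rack is against the stop. I'll back straight off, rise, and check.

Call:
carry_out(
  plan="0 0.006 0 0 0 0; 0 0.012 0 0.005 0.005 0.02; 0 0.015 0 0.005 0.005 0.02; -0.015 0.012 0 0 0 0; -0.03 0 0.01 0 0 0; -0.035 0 0.02 0 0 0; -0.035 0 0.03 0 0 0; -0.015 0 0.035 0 0 0; 0 0 0.035 0 0 0; 0 0 0.03 0 0 0",
)

```text
clock: 6.28
tcp_pos: [533.7, 105.8, 205.1]
orientation: [0.524, -0.422, 0.578, 0.462]
contact_force: [-0.2, -0.8, -0.2]
width: -0.002
```

Run:
```python
from station import r
from h import *
go(r,[628,72.4,150])
c=r.read_camera("top"); crop(c,215,150,355,290,4,"pics/t5.png")
s=r.read_camera("side"); crop(s,200,90,400,270,4,"pics/s5.png")
```

```text
t 6.2833 tcp [533.7 105.8 205.1] F [-0.2 -0.8 -0.2] w -0.0016666229192950175
tool shift mm [  46.  -104.   -10.8] len 114.2
rotvec [-0.0332 -0.0224 -0.0932] shift in goal axes [ 55.1 -98.8 -15.3]
rotvec [ 3.1048 -0.1448  0.0348] shift in goal axes [55.1 98.8 15.3]
```

View pics/s5.png

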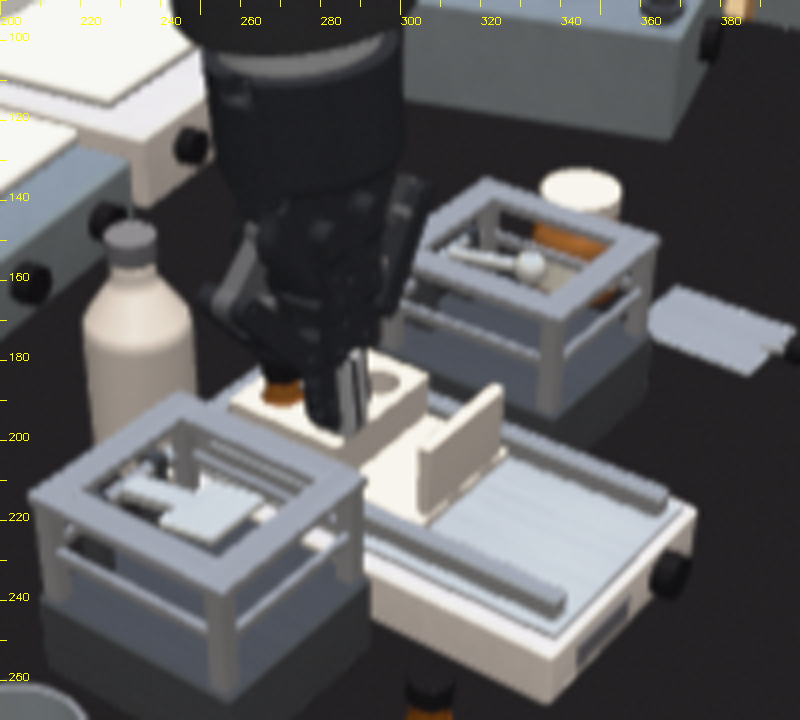

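View pics/t5.png

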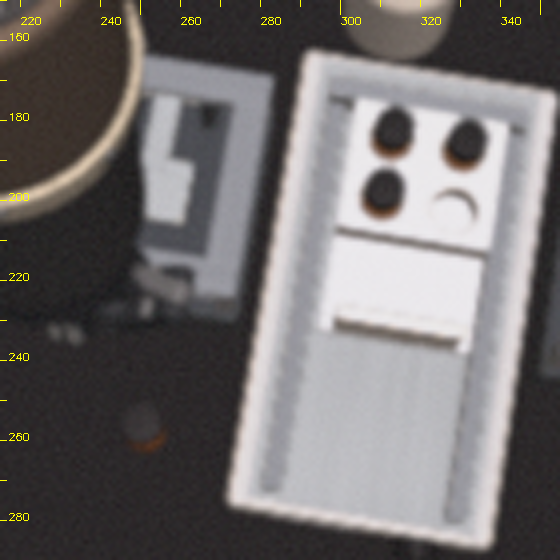

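Run:
```python
from h import *
import pickle
c,s=pickle.load(open("c0.pkl","rb"))
T=lambda x,y:(215+(x+.5)/4-.5,150+(y+.5)/4-.5)
S=lambda x,y:(200+(x+.5)/4-.5,90+(y+.5)/4-.5)
O=np.array([576.8,-64.8])
def loc(p): d=p[:2]-O; return np.round([d@XS[:2],d@YS[:2]],1)
for n,cam,a,z in[("plate L",c,T(334,326),97),("plate R",c,T(459,345),97),("plate side",s,S(501,385),97),("plate side",s,S(418,446),97),("block nearL",c,T(336,228),78),("block nearR",c,T(489,252),78),("block farL",c,T(357,96),78),
 ("stop near L",c,T(330,97),75),("stop near R",c,T(524,130),75),("vialtop",c,T(398,122),101),("hole",c,T(452,210),78)]:
    print(n,loc(onz(cam,*a,z)))
```

```text
plate L [-34.2  32.9]
plate R [-33.1 -35.6]
plate side [-28.2 -39.1]
plate side [-24.3  33.4]
block nearL [24.  40.3]
block nearR [ 24.9 -46. ]
block farL [101.6  40.8]
stop near L [99.3 55.8]
stop near R [ 98.8 -55.7]
vialtop [83.8 16.4]
hole [ 45.2 -22.1]
```

The rack is home. The block's far edge is at +101 mm, against the stop face at about +99 mm. The plate comes out at -34 to -24 mm across the two views, averaging -30. Next I'll straighten the tool and move over the start window.

Call:
carry_out(
  plan="0 0 0 -0.01 -0.01 -0.05; 0 0 0 -0.01 -0.01 -0.045; 0 -0.015 -0.002 -0.01 0 0; 0 -0.02 -0.003 0 0 0; 0 -0.02 -0.003 0 0 0; 0 -0.02 -0.003 0 0 0; 0 -0.015 -0.003 0 0 0; 0 -0.008 -0.001 0 0 0; 0.01 0 0 0 0 0; 0 0 0 0 0 0",
)

```text
clock: 7.22
tcp_pos: [627.5, 73.9, 195.3]
orientation: [0.544, -0.455, 0.542, 0.45]
contact_force: [-0.5, -0.3, -1.4]
width: -0.002
```

Run:
```python
from station import r
from h import *
go(r,[628.5,72.4,150])
```

```text
t 7.2167 tcp [627.5  73.9 195.3] F [-0.5 -0.3 -1.4] w -0.001892044160444302
tool shift mm [45.3 -0.9 -1.2] len 45.4
rotvec [ 0.0046 -0.0027  0.0069] shift in goal axes [45.3 -1.2 -1.3]
rotvec [-3.1369 -0.0109 -0.0042] shift in goal axes [45.3  1.2  1.3]
```

Call:
carry_out(
  plan="0.01 -0.001 -0.001 0.004 -0.002 0.006; 0.015 0 0 0 0 0; 0.015 0 0 0 0 0; 0.01 0 0 0 0 0; 0.008 0 0 0 0 0; 0.004 0 0 0 0 0; 0 0 0 0 0 0; 0 0 0 0 0 0; 0 0 0 0 0 0; 0 0 0 0 0 0",
)

```text
clock: 8.05
tcp_pos: [623.7, 73.8, 128.8]
orientation: [0.543, -0.451, 0.544, 0.452]
contact_force: [-0.2, -0.1, 0.4]
width: 0.001
```

Run:
```python
from station import r
from h import *
go(r,[628.5,72.4,84])
s=r.read_camera("side"); crop(s,180,80,340,230,5,"pics/s6.png")
print(proj(s,st(r)[1]))
```

```text
t 8.05 tcp [623.7  73.8 128.8] F [-0.2 -0.1  0.4] w 0.0012589775338305359
tool shift mm [44.8 -5.  -0.5] len 45.1
rotvec [ 0.0014 -0.0004 -0.0018] shift in goal axes [44.8 -4.9 -0.5]
rotvec [-3.1402e+00  2.9000e-03 -6.0000e-04] shift in goal axes [44.8  4.9  0.5]
[252.17447226 207.03039146]
```

View pics/s6.png

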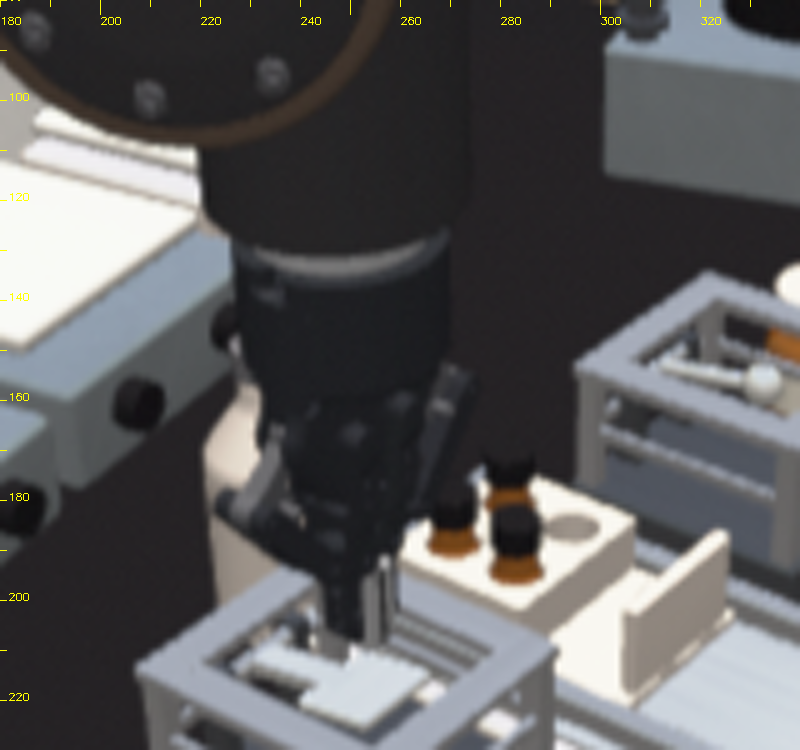

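Run:
```python
from station import r
from h import *
import pickle
c,s=pickle.load(open("c0.pkl","rb")); p=st(r)[1]
from scipy.optimize import fsolve
for u,v in[(235,515),(270,550),(310,570),(320,620),(400,605),(395,640),(470,380)]:
    px=np.array([180+u/5,80+v/5])
    print((u,v),fsolve(lambda q:proj(s,p+q[0]*YS+[0,0,q[1]])-px,[0,30]).round(0), fsolve(lambda q:proj(s,p+q[0]*XS+[0,0,q[1]])-px,[0,30]).round(0))
```

```text
(235, 515) [61. 89.] [63. 31.]
(270, 550) [46. 66.] [45. 21.]
(310, 570) [26. 46.] [24. 21.]
(320, 620) [22. 21.] [21. -2.]
(400, 605) [-24.   0.] [-21.  23.]
(395, 640) [-20. -14.] [-17.   5.]
(470, 380) [-71.  80.] [-57. 134.]
```

The finger half-width is about 24 mm at 35 mm above the tip, against a 38 mm half-window, so it fits. I'll centre it and press.

Call:
carry_out(
  plan="0 -0.005 0 0 0 0; 0 -0.002 0 0 0 0; 0.006 0 0 0 0 0; 0.006 0 0 0 0 0; 0.005 -0.001 0 0 0 0; 0.005 0 0 0 0 0; 0.005 -0.001 0 0 0 0; 0.004 0 0 0 0 0; 0.004 0 0 0 0 0; 0 0 0 0 0 0",
)

```text
clock: 8.93
tcp_pos: [634.5, 72.3, 91.8]
orientation: [0.544, -0.452, 0.544, 0.452]
contact_force: [-0.2, 0.1, 0.7]
width: -0.001
```

Run:
```python
from station import r
from h import *
go(r,[628.5,72.4,84])
```

```text
t 8.9333 tcp [634.5  72.3  91.8] F [-0.2  0.1  0.7] w -0.0008864138719528116
tool shift mm [ 7.8  5.9 -1. ] len 9.8
rotvec [0.0016 0.0011 0.0005] shift in goal axes [ 7.8  5.9 -1. ]
rotvec [-3.14e+00 -7.00e-04  1.70e-03] shift in goal axes [ 7.8 -5.9  1. ]
```

Call:
carry_out(
  plan="0 0.004 0 0 0 0; 0.002 0.001 -0.001 0 0 0; 0.003 0 0 0 0 0; 0.003 0 0 0 0 0; 0.003 0 0 0 0 0; 0.003 0 0 0 0 0; 0.003 0 0 0 0 0; 0.003 0 0 0 0 0; 0.003 0 0 0 0 0; 0.003 0 0 0 0 0",
)

```text
clock: 9.77
tcp_pos: [630.8, 72.7, 85.4]
orientation: [0.546, -0.457, 0.539, 0.451]
contact_force: [-10.7, 1.0, 23.9]
width: -0.001
```

Run:
```python
from station import r
from h import *
go(r,[628.5,72.4,84])
s=r.read_camera("side"); crop(s,180,80,340,230,5,"pics/s7.png")
```

```text
t 9.7667 tcp [630.8  72.7  85.4] F [-10.7   1.   23.9] w -0.0007091128096288352
tool shift mm [ 1.4  2.2 -0.7] len 2.7
rotvec [0.0089 0.0027 0.0131] shift in goal axes [ 1.4  2.2 -0.7]
rotvec [-3.1326 -0.0205  0.0043] shift in goal axes [ 1.4 -2.2  0.7]
```

View pics/s7.png

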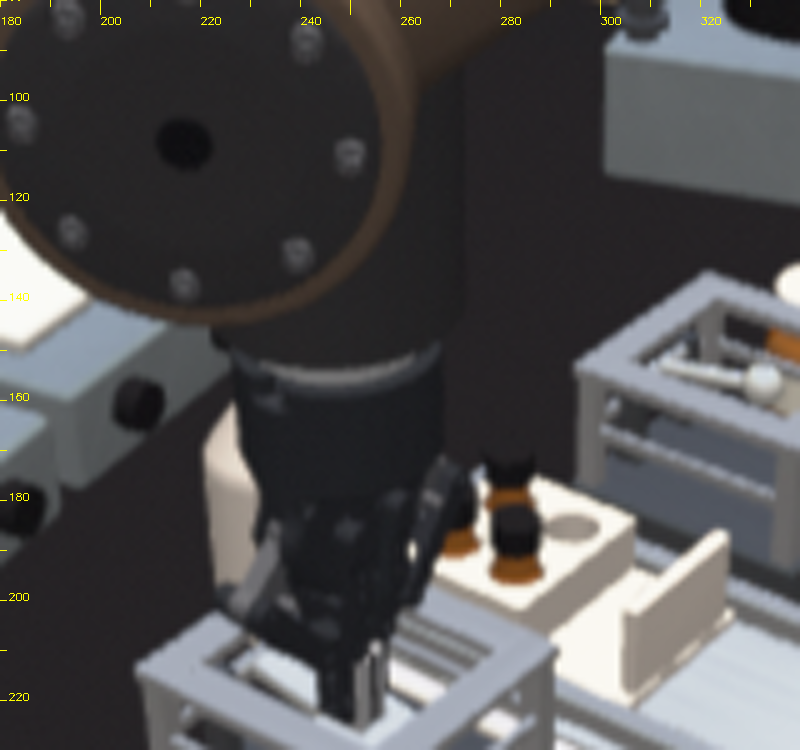

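Call:
carry_out(
  plan="-0.006 0 0 0 0 0; -0.012 0 0 0 0 0; -0.02 0 0 0 0 0; -0.025 0 0 0 0 0; -0.03 0 0 0 0 0; -0.03 0 0 0 0 0; -0.03 0.02 0 0 0 0; 0 0.035 0 0 0 0; 0 0.038 0 0 0 0; 0 0.038 0 0 0 0",
)

```text
clock: 10.65
tcp_pos: [498.1, 93.9, 240.2]
orientation: [0.545, -0.455, 0.542, 0.45]
contact_force: [-0.5, 0.7, 1.0]
width: 0.005
```

Call:
carry_out(
  plan="0 0.03 0 0 0 0; 0 0.02 -0.038 0 0 0; 0 0 -0.038 0 0 0; 0 0 -0.038 0 0 0; 0 0 -0.038 0 0 0; 0 0 -0.038 0 0 0; 0 0 -0.038 0 0 0; 0 0 -0.03 0 0 0; 0 0 0 0 0 0; 0 0 0 0 0 0",
)

```text
clock: 11.48
tcp_pos: [389.8, -156.9, 239.1]
orientation: [0.544, -0.456, 0.539, 0.453]
contact_force: [-0.3, 0.2, -0.7]
width: 0.0
```

Run:
```python
from station import r
from h import *
go(r,[400,-200,200])
c=r.read_camera("top"); crop(c,215,150,355,290,4,"pics/t8.png")
s=r.read_camera("side"); crop(s,180,110,380,290,4,"pics/s8.png")
cv2.imwrite("pics/t8f.png",cv2.cvtColor(c["frame"],cv2.COLOR_RGB2BGR))
```

```text
t 11.4833 tcp [ 389.8 -156.9  239.1] F [-0.3  0.2 -0.7] w 0.00010382952035407218
tool shift mm [ 39.2 -17.2 -40.7] len 59.1
rotvec [0.0116 0.0029 0.0089] shift in goal axes [ 39.1 -18.  -40.4]
rotvec [-3.1299 -0.014   0.0045] shift in goal axes [39.1 18.  40.4]
```

View pics/t8.png

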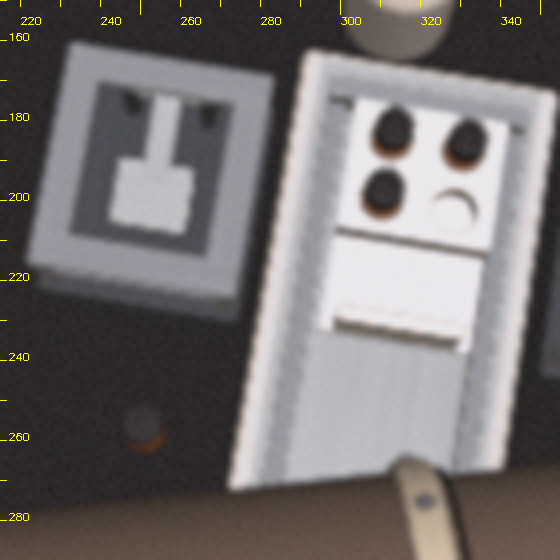

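View pics/s8.png

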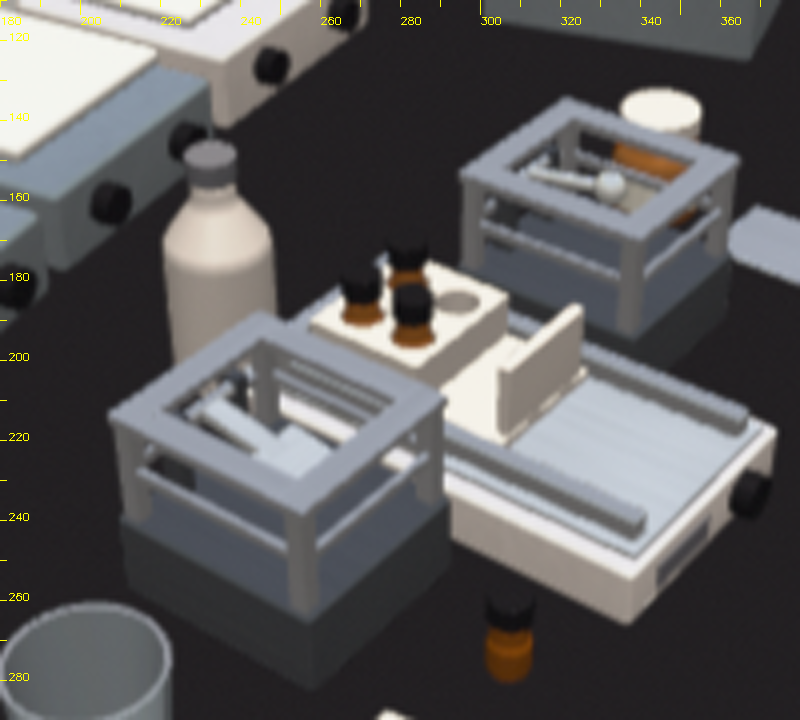

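View pics/t8f.png

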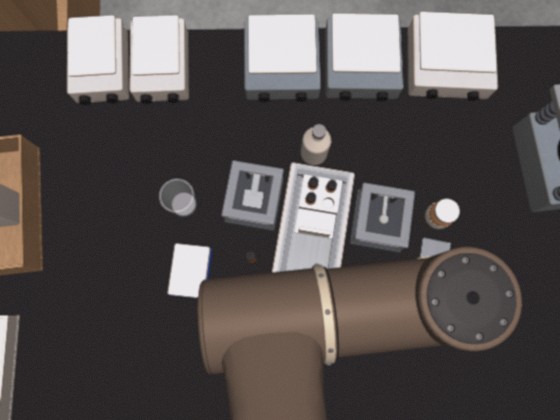

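```bash
python3 - <<'E'
from h import *
import pickle
c,s=pickle.load(open("c0.pkl","rb"))
W=np.array([634,71.3,0])
P=W-7*XS
H=W+51*XS+[0,0,92]
T=lambda x,y:(215+(x+.5)/4-.5,150+(y+.5)/4-.5)
for z in(83,88,107):
    q=proj(c,P+[0,0,z]); print(z,"top crop",((q-[215,150])*4).round(0),"side crop",((proj(s,P+[0,0,z])-[180,110])*4).round(0))
m=np.mean([T(116,158),T(193,168),T(185,235),T(107,225)],0)
# height where top ray crosses plane at shaker-x -7 of window
o,d=ray(c,*m); t=((P-o)@XS)/(d@XS); print((o+t*d).round(1))
E
python3 - <<'E'
import cv2
a=cv2.imread("pics/s8.png")[280:520,100:460]; cv2.imwrite("pics/z8.png",cv2.resize(a,None,fx=2,fy=2))
E
```

```text
83 top crop [151. 194.] side crop [289. 459.]
88 top crop [150. 192.] side crop [288. 451.]
107 top crop [149. 183.] side crop [286. 421.]
[627.4  73.9  79. ]
```

View pics/z8.png

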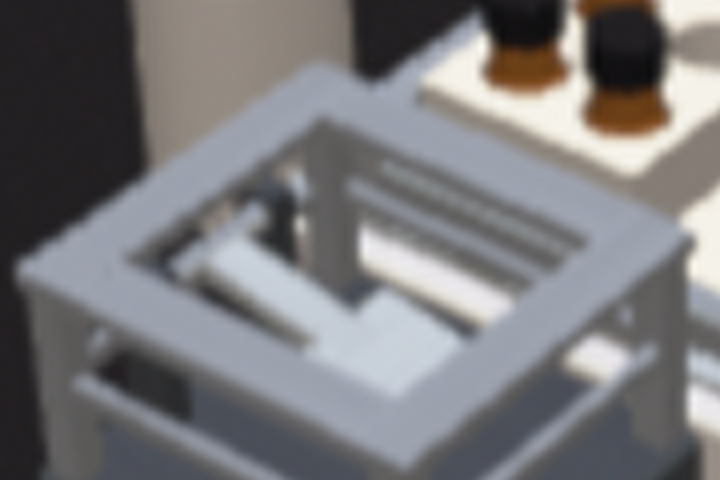

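The paddle sits deep under the window. Its height measures about 79 mm by the top ray, against 83 mm expected when fully down and 107 mm raised. The press also stalled hard at 24 N. The vials are upright, and the knob lever looks unchanged. I'll hand it in.

```bash
python3 -c "
from station import r
print(r.finish_job())"
```

```text
the job is handed in; nothing more can be done
None
```

I pushed the rack home against the end stop with the shut fingertips, then pressed the start paddle (left box) down through its guard window. I backed the arm clear and handed the job in at about 11.6 s. No verdict was reported.

- **Rack:** the push stalled hard at about 19 N. The block's far edge measured at +101 mm against the stop face at about +99 mm. The two views disagreed on the plate by several mm (about −34 mm from the top, −26 mm from the side), but they average the expected −30 mm.
- **Paddle:** the press stalled at about 24 N down (26 N in all), with the fingertip at 85 mm. The last pictures put the pad at about 79 mm, against 83 mm expected when fully down. I take the 4 mm difference as measurement error.
- **Everything else:** the three vials stand upright. The ball-knob lever, both guards and the bystanders I could see looked unmoved; the arm hid most of the spatula in the last top view. No force reading outside the two presses suggested touching a guard, but readings came only at the end of each move.

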